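# Wind up the spring of a tool balancer

### The arm

A 6-joint arm with a two-finger parallel gripper is mounted at the origin on a cart in front of the work surface, level with it; the furniture and walls round the work are solid. World frame = base frame: x ahead of the robot, y to its left, z up, the work surface at z = 0. Lengths are in m, angles in degrees, forces in N, time in s.
With the tool pointing down it reaches from about 0.35 to 0.875 m from the base axis. Payload 4.2 kg.
Tool frame: the origin (TCP) lies at the very end of the fingers, on their centre line; the grasp point (between the pads) lies 19 mm behind it; z points along the fingers, y is the line along which they close (so a half turn about z gives the same grasp; the last joint's range is limited). The gripper opens to 87 mm and grips with 3 to 60 N. Pads are 19 mm wide; open, the fingers measure 117 mm over their backs; the gripper's body (75 mm by 190 mm) begins 51 mm behind the grasp point.
Start: joints at [92.109, 22.042, 0.453, 0, -68.411, -14.817], TCP at [0.137, 0.61, 0.19] pointing down, gripper open.
Joint ranges: [-179.83, 179.83], [-69.29, 118.12], [-61.27, 80.66], [-181.25, 117.63], [-171.15, -9.14], [-177.46, 177.46]. Speed limits (degrees/s): [159.86, 159.86, 180, 180, 180, 180].

### API

Orientations are given as a 3x3 rotation matrix whose columns are the frame's x, y, z axes.
In Python, from station import sense, cams, r gives the robot as it stands. The module is installed in compiled form; this text tells all that it offers.
- The arm moves only by the tool step_arm, never from a script. Its argument "targets" is text: rows parted by semicolons, each of 4 numbers parted by spaces: the shift along the tool's x, y, z in cm, then the turn about the tool's z in degrees. In form: x y z turn; .... A call has 1 to 12 rows; each row shifts and turns the commanded pose from where the row before left it, along the tool's axes as they then stand; what a row does not reach is not made up. A row lasts 1/12 s, in which the tool goes at most 41.7 mm and 7.16 degrees, less where a joint would pass 70% of its speed; a pose out of reach is approached as far as the arm can. A call with a gripper value outside its range is refused whole. "claw" is the finger opening in cm, from 0 to 8.7, set as the call begins (left out, the last holds). The fingers move at their own pace and stop on an object; the grip force is fixed at half the most. Time passes only in rows, so rows that do not move let the fingers close. It gives the time, the measured TCP pose, the force, the opening and the grip force at its end, in the units of the state.
- sense(): the state, without advancing time (a new reading comes with each control period).
- cams.capture(name): name is "scene" or "side" or "wrist"; returns a dict with "frame" (384x512x3 uint8, blue, green, red), "vertical_fov" (degrees; the focal length in pixels is half the picture's height over the tangent of half this angle, whatever the lens; pixels are square), "cx", "cy" (the principal point, pixels), "eye" and "rotation" of the camera in the world; the wrist camera has in their place "tool_from_camera" (4x4, takes a point from camera to tool coordinates, whose origin is the TCP and whose axes are the flange's). Camera axes: x right, y down, z forward; pixel columns grow to the right and rows downward; lengths in m; the calibration is good to about 2 mm. A picture is of the moment at which its call begins: read the wrist's pose just before it. There is no depth.
- r.finish_job(): hands the job in; it is judged then, once.
The state is a dict: "time_s": time; "joints": joint angles; "joint_velocities": joint speeds; "effort": joint torques, N m; "tcp_pos": TCP position; "ee_rot": TCP orientation; "wrist_force": force on the tool from outside, world axes, zero at the start; "moment": the same for the moment, N m; "gripper_width": opening from 0.0 (shut) to 1.0 (fully open); "gripper_force": force on a finger pad.
Only numpy, scipy, OpenCV 4.12 (cv2) and the standard library are available. Lean on these libraries where they do the work, as an engineer would, in place of code of your own. Each camera call takes 0.05 s, during which the arm holds its last target. There are 200 camera calls.

### The job

The spring of this tool balancer has been let down for service and its pawl is thrown off. Throw the pawl over so that it lies on the ratchet wheel, then wind the spring with the star key, clockwise as seen from the robot, stroke by stroke with the pawl holding in between, until the gauge pointer stands at the index clip; leave it there, held by the pawl. Do not shift the clip, and leave the things around it alone.

Things in the scene. Friction and masses are not known exactly. Their poses are not given: they have to be found in the camera images.
- balancer: Grey drum housing, 135 mm across, upright on a dark bench stand, bolted down. Origin on the bench below the middle of its front face (face at x = 0); x points back into the housing, y left as seen by the robot, z up. Base plate 10 mm thick, x -60 to 110, y -112 to 88 mm. Back plate at x 62 to 70 mm and lifting eye reach z 230 mm. Gauge block right of the drum, to y -118, z 77 to 183 mm
- axis (a point): Point on the key's axis in the plane of the four arms: at (-45, 0, 130) mm in the balancer's frame. The axis is level, along the balancer's x. A finger pointing straight down can push an upper arm from about 55 degrees left of upright to 55 degrees right of it
- winding_key: Star key: four arms at right angles, bars 11 mm thick, with black balls 20 mm across, ball centres 55 mm from the axis; hub 32 mm across. Origin on the axis at the face, arms 45 mm in front. Turned by 0 about the balancer's x its arms stand at 45, 135, 225, 315 degrees from upright. Winding is a positive turn about that x: upper arms go right. It takes 0.07 to 0.4 N m, more with each turn
- ratchet_top (a point): Point on the balancer 30 mm above the key's axis, at x -10 mm: the rim of the ratchet wheel (60 mm across, 12 teeth, x -7 to -14 mm), one piece with the key. Let go, the key runs back to the last tooth the pawl dropped behind; without the pawl it unwinds. On the pawl the upper arms rest about 45 or 15 degrees left, or 15 right of upright; a tooth drops in a few degrees beyond its rest
- pawl (a joint): Throw-over pawl, in rad: 0 = thrown off, leaning out to the left against its stop, 30 degrees past upright; about 1.9 to 2.2 = lying on the ratchet wheel. It stays on either side by its weight alone; a light push to the right, past upright (0.53 rad), makes it fall onto the wheel
- pawl_tip (a point): Free end of the steel pawl, 43 mm from its pivot (a stud 50 mm left of and 30 mm above the key's axis); pawl bar 8 mm thick, at x -6 to -15 mm in the balancer's frame. 31 mm from the pivot a small knob, 12 mm across, stands out toward the robot to x -31 mm
- pointer_tip (a point): Tip of the dark gauge pointer that rises 8 mm per rad of winding (4.2 mm a tooth) in the slot right of the drum, pointing right
- index_edge (a point): Middle of the left edge of the steel index clip, 12 mm tall, set on the right edge of the gauge plate; the pointer tip is to stand within the clip's height, 6 mm either way of this point. The clip slides up and down only when pushed hard
- screw_dish: Round metal dish with screws, 110 mm across, 22 mm high, left of the balancer; leave alone. Origin at the centre of its underside
- hex_key: Hex key, 106 x 53 x 6 mm, lying in front of the balancer; leave alone. Origin at the centre of its underside
- grease_tub: Round tub, 86 mm across, 64 mm high, right of the balancer; leave alone. Origin at the centre of its underside

How it is judged (in metres and radians):
On the way:
1. the pawl lies on the ratchet wheel while the spring is still slack (pointer at least 12 mm below the middle of the clip) (value of joint pawl above 1.6 rad and z of pointer_tip in the frame of index_edge below -0.012 m), for 0.2 s.
At the end, for the whole second after the job is handed in: The key is at rest, held by the pawl on the ratchet wheel (pawl past 1.6 rad), with the gauge pointer within the height of the index clip (6 mm either way of its middle); the clip has moved less than 3 mm and the dish, the hex key and the tub less than 20 mm (z of pointer_tip in the frame of index_edge between -0.006 and 0.006 m and value of joint pawl above 1.6 rad and angular speed of winding_key below 0.1 rad/s and distance of index_edge from where it was at the start of the episode below 0.003 m and distance of each of screw_dish, hex_key, grease_tub from where it was at the start of the episode below 0.02 m); the robot touches nothing.
It fails at once if a thing standing round the balancer is knocked away (dish, hex key or tub moved more than 40 mm) (distance of any of screw_dish, hex_key, grease_tub from where it was at the start of the episode above 0.04 m).
It also fails if it takes over 61 s, if anything falls off the work surface, if the arm or the gripper's body presses on something with over 40 N, if the wrist force passes 120 N, or if a joint passes its speed limit or range.

## Working session

There is one attempt and no reset: what is moved stays moved. The work goes in short steps, Python scripts to look and compute and a tool call to move; the robot and the scene stay as the last step left them, time stands still between calls to the robot, and variables do not carry over. Pictures are saved under pics/ and viewed, at most 10 in all, crops included, and the job is handed in when it is done.

Besides the shell and the picture viewer there is one more tool, called as a command line: name --argument value ..., lists and objects as JSON in quotes. step_arm: Moves the arm, as the interface text tells. Its arguments: {"type":"object","properties":{"targets":{"type":"string"},"claw":{"type":"number"}},"required":["targets"]}

```bash
mkdir -p pics; python3 - <<'E'
from station import sense,cams,r
import cv2,numpy as np,pickle
s=sense();print(s['time_s'],s['tcp_pos'],np.round(s['ee_rot'],3).tolist(),s['gripper_width'])
d={}
for n in("scene","side"):
    c=cams.capture(n);d[n]=c;cv2.imwrite(f"pics/{n}0.png",cv2.resize(c['frame'],(800,600),interpolation=cv2.INTER_CUBIC));print(n,c['vertical_fov'],c['cx'],c['cy'],c['eye'],np.round(c['rotation'],3).tolist())
pickle.dump(d,open('c0.pkl','wb'))
E
```

```text
0.0 [0.13734784 0.60905466 0.18907238] [[0.975, -0.22, -0.0], [-0.22, -0.975, -0.002], [0.0, 0.002, -1.0]] 1.0013454458006763
scene 50.80753614565607 258.06825083047863 183.3317411662571 [-0.10706002 -0.39234708  0.74430955] [[0.566, -0.495, 0.659], [-0.824, -0.355, 0.442], [0.015, -0.793, -0.609]]
side 54.237987657661485 256.47261906441275 185.58546279881355 [ 0.12635699 -0.52619936  0.60476438] [[0.822, -0.3, 0.484], [-0.57, -0.454, 0.685], [0.014, -0.839, -0.544]]
```

View pics/scene0.png

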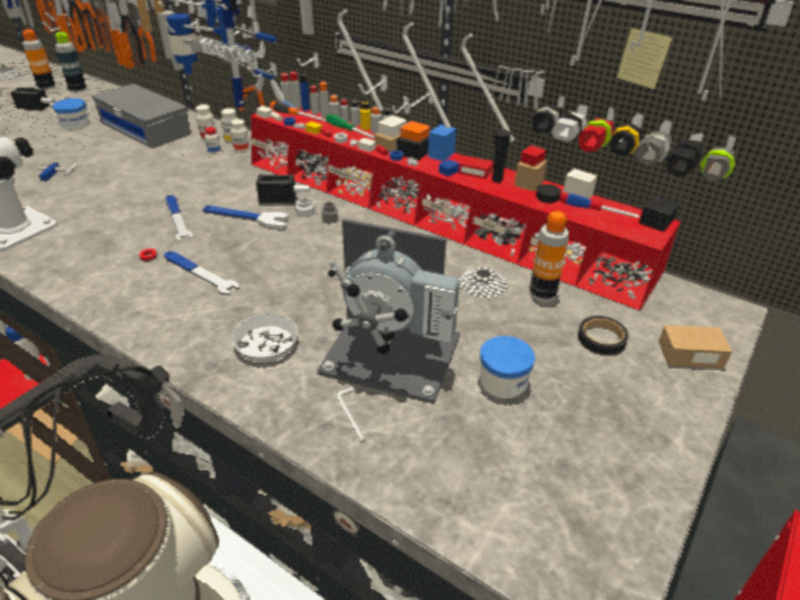

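View pics/side0.png

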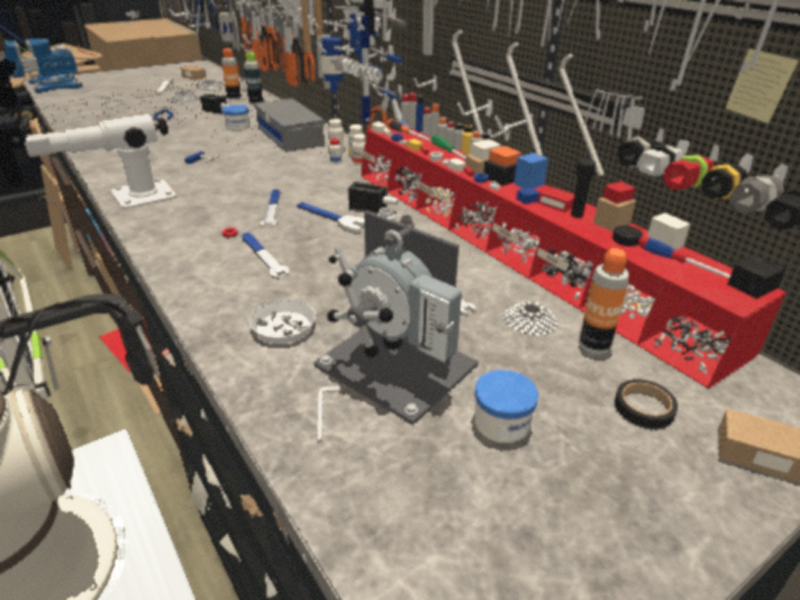

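The balancer stands at about (385,310) in scene and (395,310) in side, with the dish on its left, hex key in front and tub on the right. The arms' black balls show clearly. I'll enlarge both views.

```bash
python3 - <<'E'
import pickle,cv2,numpy as np
d=pickle.load(open('c0.pkl','rb'))
a=d['scene']['frame'][145:255,200:300];b=d['side']['frame'][140:250,200:300]
im=np.hstack([cv2.resize(x,(400,440),interpolation=cv2.INTER_CUBIC) for x in(a,b)])
cv2.imwrite('pics/crop0.png',im)
E
```

```text
(no output)
```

View pics/crop0.png

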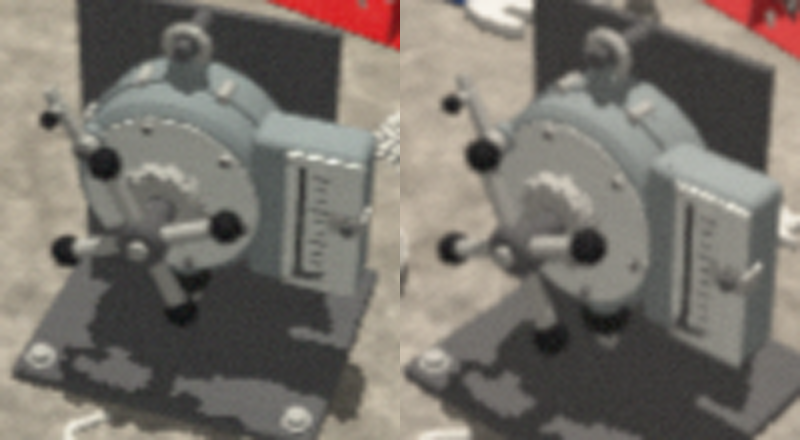

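Enlarged 4×. Scene crop: balls at (103,163), (67,250), (227,226), (180,313); pawl knob at (50,120); clip at about (350,225). Side crop: balls at (84,155), (52,247), (188,246), (150,339) after subtracting 400; knob at (52,103); clip at about (333,275). Now I'll triangulate them.

```bash
cat > h.py <<'E'
import numpy as np
def ray(c,u,v):
    f=c['frame'].shape[0]/2/np.tan(np.radians(c['vertical_fov']/2))
    d=np.array(c['rotation'])@np.array([(u-c['cx'])/f,(v-c['cy'])/f,1.]);return np.array(c['eye']),d/np.linalg.norm(d)
def tri(rs):
    A=sum(np.eye(3)-np.outer(d,d) for _,d in rs);b=sum((np.eye(3)-np.outer(d,d))@o for o,d in rs)
    p=np.linalg.solve(A,b);return p,max(np.linalg.norm((np.eye(3)-np.outer(d,d))@(p-o)) for o,d in rs)
E
python3 - <<'E'
import pickle;from h import *
d=pickle.load(open('c0.pkl','rb'))
P={}
for n,a,b in [('bUL',(103,163),(84,155)),('bL',(67,250),(52,247)),('bR',(227,226),(188,246)),('bD',(180,313),(150,339)),('knob',(50,120),(52,103)),('ptip',(53,97),(62,82)),('clip',(350,225),(333,275)),('hub',(138,247),(112,252)),('boltL',(40,352),(35,358)),('eye',(187,45),(204,50))]:
    p,e=tri([ray(d['scene'],200+a[0]/4-.4,145+a[1]/4-.4),ray(d['side'],200+b[0]/4-.4,140+b[1]/4-.4)]);P[n]=p;print(n,(p*1000).round(1),round(e*1000,1))
c=(P['bUL']+P['bL']+P['bR']+P['bD'])/4;print('axis',c*1000)
B=np.array([P[k]-c for k in('bUL','bL','bR','bD')]);print(np.linalg.norm(B,axis=1)*1000)
n=np.linalg.svd(B)[2][2];print('normal',n)
E
```

```text
bUL [456.2  74.6 179.2] 1.1
bL [444.7  95.8 111. ] 0.9
bR [474.1   0.7 156.2] 1.0
bD [467.8  29.5  78.3] 1.1
knob [460.3 116.2 189.7] 1.4
ptip [470.3 121.7 197.6] 1.1
clip [532.5 -46.4 141.4] 2.1
hub [458.2  52.4 126.9] 1.9
boltL [441.8 121.7  13.7] 0.8
eye [528.   67.  224.6] 1.6
axis [460.68997363  50.16286085 131.17827882]
[54.09861958 52.44543411 57.00701238 57.1874845 ]
normal [ 0.95827782  0.28546289 -0.01464808]
```

step_arm --targets "0 0 -1.4 -5.74;0 0 -1.4 -5.74;0 0 -1.4 -5.74;0 0 -1.4 -5.74;0 0 -1.4 -5.74;1.2 3.7 0 0;1.2 3.7 0 0;1.2 3.7 0 0;1.2 3.7 0 0;1.2 3.7 0 0;1.2 3.7 0 0;1.2 3.7 0 0" --claw 0

```text
time_s: 1.1
tcp_pos: [0.29, 0.3818, 0.2599]
ee_rot: [[0.961, 0.276, -0.0], [0.276, -0.961, -0.001], [-0.0, 0.0, -1.0]]
wrist_force: [0.5, -0.2, 1.6]
gripper_width: 0.175
gripper_force: 0.0
```

```bash
cat >> h.py <<'E'
A=np.array([.461,.050]);Y=np.radians(16);ex=np.array([np.cos(Y),np.sin(Y)]);ey=np.array([-ex[1],ex[0]])
def bal(p): q=np.array(p[:2])-A; return np.array([q@ex*1000-45,q@ey*1000,p[2]*1000-131])
def st():
    from station import sense
    s=sense();R=np.array(s['ee_rot']);print(round(s['time_s'],2),'bal(z rel axis)',bal(s['tcp_pos']).round(1),'yaw',np.degrees(np.arctan2(R[1,0],R[0,0])).round(1),'F',np.round(s['wrist_force'],1),'w',round(s['gripper_width'],2));return s
E
python3 -c "from h import *;st()"
```

```text
1.1 bal(z rel axis) [-117.9  366.1  128.9] yaw 16.0 F [ 0.5 -0.2  1.6] w 0.18
```

step_arm --targets "1.24 3.65 0 0;1.24 3.65 0 0;1.24 3.65 0 0;1.24 3.65 0 0;1.24 3.65 0 0;1.24 3.65 0 0;1.24 3.65 0 0;0 0 0 0"

```text
time_s: 1.77
tcp_pos: [0.4453, 0.1575, 0.2596]
ee_rot: [[0.963, 0.269, -0.001], [0.269, -0.963, -0.002], [-0.001, 0.002, -1.0]]
wrist_force: [-0.8, -0.5, 0.0]
gripper_width: 0.003
gripper_force: 0.0
```

```bash
python3 - <<'E'
from h import *
from station import cams;import cv2
st();c=cams.capture('wrist');print(c['vertical_fov'],np.round(c['tool_from_camera'],3).tolist())
a=cv2.resize(c['frame'],(512,384))
s=cams.capture('side')['frame'][120:264,190:298]
cv2.imwrite('pics/w1.png',np.hstack([a,cv2.resize(s,(288,384),interpolation=cv2.INTER_CUBIC)]))
E
```

```text
1.77 bal(z rel axis) [-30.4 107.6 128.6] yaw 15.6 F [-0.8 -0.5  0. ] w 0.0
67.3074641582449 [[-0.0, -0.966, -0.26, 0.072], [1.0, -0.0, -0.0, 0.001], [0.0, -0.26, 0.966, -0.194], [0.0, 0.0, 0.0, 1.0]]
```

View pics/w1.png

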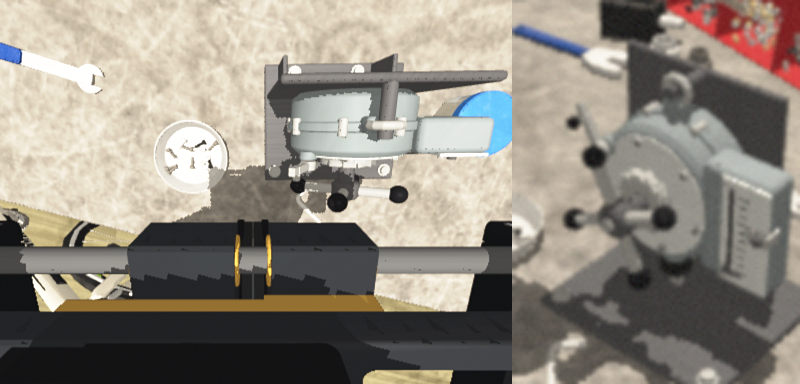

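The wrist view shows the drum square with the tool to about 1°, the ball arms at (400,195) and (337,200), and the pawl near (298,185). The fingers are closed at (250,260). Next I'll go down left of the knob and push right.

step_arm --targets "0 0 2.8 0;0 0 2.8 0;0 0 2.7 0;0 0.8 0 0;0 0.8 0 0;0 0.8 0 0;0 0.7 0 0;0 0.7 0 0;0 0.7 0 0;0 0 0 0"

```text
time_s: 2.7
tcp_pos: [0.4564, 0.1179, 0.178]
ee_rot: [[0.962, 0.274, 0.001], [0.274, -0.962, 0.001], [0.001, -0.0, -1.0]]
wrist_force: [0.1, 0.7, -0.0]
gripper_width: 0.002
gripper_force: 0.0
```

```bash
python3 - <<'E'
from h import *
from station import cams;import cv2
st()
s=[cv2.resize(cams.capture(n)['frame'][130:260,190:310],(400,433),interpolation=cv2.INTER_CUBIC) for n in('scene','side')]
cv2.imwrite('pics/p2.png',np.hstack(s))
E
```

```text
2.7 bal(z rel axis) [-30.7  66.5  47. ] yaw 15.9 F [ 0.1  0.7 -0. ] w 0.0
```

View pics/p2.png

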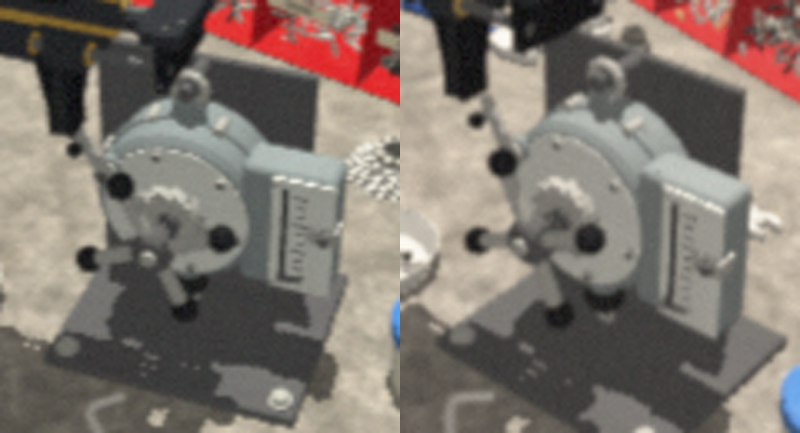

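The finger tip is at (68,130) in scene, just above and left of the knob at (75,148); the pawl is still thrown off. I'll check by projecting.

```bash
python3 - <<'E'
from h import *
import pickle
from station import sense
d=pickle.load(open('c0.pkl','rb'));p=np.array(sense()['tcp_pos'])
for n in('scene','side'):
    c=d[n];f=192/np.tan(np.radians(c['vertical_fov']/2))
    for q in(p,[.4603,.1162,.1897]):
        x=np.array(c['rotation']).T@(q-np.array(c['eye']));u=x[:2]/x[2]*f+[c['cx'],c['cy']];print(n,((u-[190,130])*3.33).round())
E
```

```text
scene [ 68. 162.]
scene [ 74. 147.]
side [ 68. 136.]
side [ 74. 120.]
```

```bash
python3 - <<'E'
from h import *
import pickle,cv2
from station import cams
d=pickle.load(open('c0.pkl','rb'))
p,e=tri([ray(d['scene'],190+68/3.33,130+133/3.33),ray(d['side'],190+60/3.33,130+97/3.33)]);print(bal(p),e)
st()
s=[cv2.resize(cams.capture(n)['frame'][100:190,170:280],(400,327),interpolation=cv2.INTER_CUBIC) for n in('scene','side')]
cv2.imwrite('pics/p3.png',np.hstack(s));st()
E
```

```text
[-43.518759    59.54899162  83.20399801] 0.0008189134262362302
2.8 bal(z rel axis) [-30.8  67.2  46.6] yaw 15.9 F [ 0.4 -0.3 -1.1] w 0.0
2.9 bal(z rel axis) [-30.9  67.6  46.3] yaw 16.0 F [-0.5 -1.   0.5] w 0.0
```

View pics/p3.png

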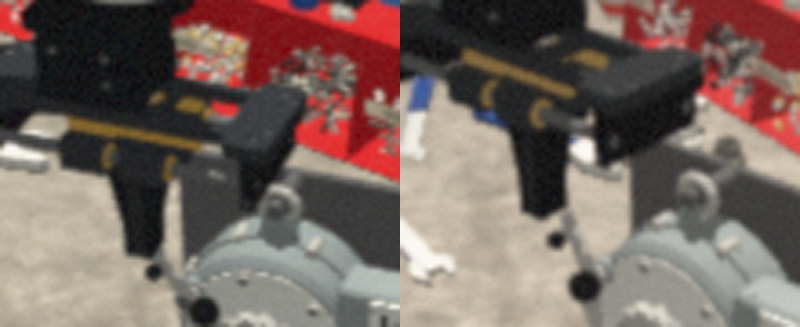

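step_arm --targets "0 -1.5 0 0;0 -1.5 0 0;0 0 1.5 0;0 0 1.5 0;0 0 0 0;0 0 0 0"

```text
time_s: 3.4
tcp_pos: [0.4472, 0.1477, 0.1468]
ee_rot: [[0.961, 0.276, -0.001], [0.276, -0.961, -0.001], [-0.002, 0.001, -1.0]]
wrist_force: [0.5, -0.0, 0.9]
gripper_width: 0.004
gripper_force: 0.0
```

```bash
python3 - <<'E'
from h import *
import pickle,cv2
from station import cams
st();d={}
for n in('scene','side'):d[n]=cams.capture(n)
pickle.dump(d,open('c1.pkl','wb'))
s=[cv2.resize(d[n]['frame'][120:200,175:275],(400,320),interpolation=cv2.INTER_CUBIC) for n in d]
cv2.imwrite('pics/p4.png',np.hstack(s));st()
E
```

```text
3.4 bal(z rel axis) [-31.4  97.7  15.8] yaw 16.0 F [ 0.5 -0.   0.9] w 0.0
3.5 bal(z rel axis) [-30.3  97.8  17. ] yaw 16.0 F [-0.2  0.   1. ] w 0.01
```

View pics/p4.png

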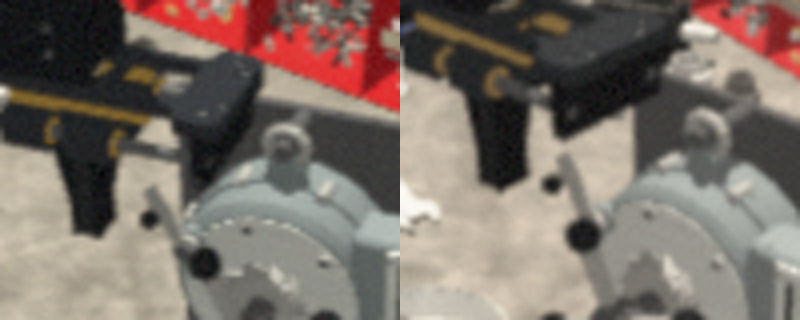

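```bash
python3 - <<'E'
from h import *
import pickle
d=pickle.load(open('c1.pkl','rb'))
for n,a,b in[('tip mid',(92,236),(100,190)),('tipL',(74,230),(78,183)),('tipR',(107,234),(123,186)),('knob',(150,219),(152,184))]:
    p,e=tri([ray(d['scene'],175+a[0]/4-.4,120+a[1]/4-.4),ray(d['side'],175+b[0]/4-.4,120+b[1]/4-.4)]);print(n,bal(p).round(),e)
E
```

```text
tip mid [-36.  98.  45.] 0.0016241190044900713
tipL [-45. 105.  52.] 0.00029411288156618037
tipR [-23.  94.  41.] 0.0038174313233591984
knob [-27.  64.  58.] 0.000823017582856711
```

The finger tip stands about 29 mm above the reported TCP, at (98, 45) mm beside and below the knob at (64, 58). It is therefore at the right height now, and I'll push right.

step_arm --targets "0 0.8 0 0;0 0.8 0 0;0 0.8 0 0;0 0.8 0 0;0 0.7 0 0;0 0 0 0;0 0 0 0"

```text
time_s: 4.08
tcp_pos: [0.4584, 0.1096, 0.1472]
ee_rot: [[0.962, 0.274, -0.0], [0.274, -0.962, 0.0], [-0.0, -0.0, -1.0]]
wrist_force: [-0.5, 0.8, -0.5]
gripper_width: 0.006
gripper_force: 0.0
```

```bash
python3 - <<'E'
from h import *
import pickle,cv2
from station import cams
st();d={}
for n in('scene','side'):d[n]=cams.capture(n)
pickle.dump(d,open('c2.pkl','wb'))
s=[cv2.resize(d[n]['frame'][120:250,190:300],(400,473),interpolation=cv2.INTER_CUBIC) for n in d]
cv2.imwrite('pics/p5.png',np.hstack(s))
E
```

```text
4.08 bal(z rel axis) [-31.1  58.   16.2] yaw 15.9 F [-0.5  0.8 -0.5] w 0.01
```

View pics/p5.png

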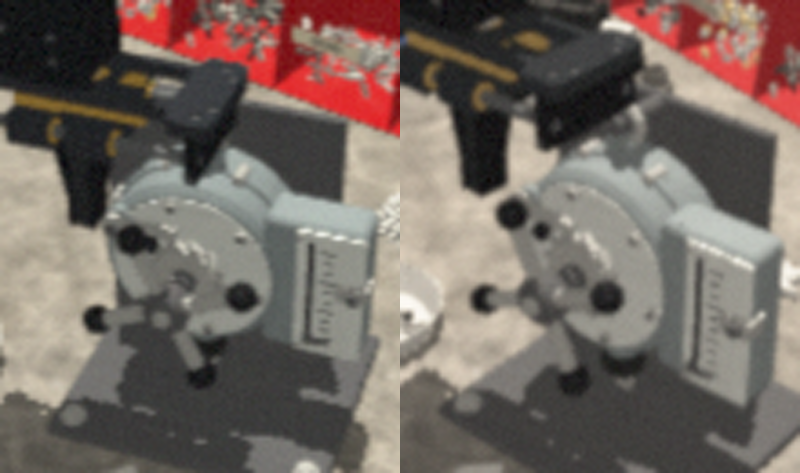

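The pawl has fallen onto the wheel: the knob is now at (150,243) in scene and (541,231) in side, right of the upper-left ball. The pointer is the dark foot at the bottom of the slot.

```bash
python3 - <<'E'
from h import *
import pickle
d=pickle.load(open('c2.pkl','rb'))
k=473/130
for n,a,b in[('knob',(150,243),(141,231)),('UL',(132,238),(113,214)),('L',(97,319),(84,299)),('R',(241,297),(206,298)),('clip',(350,297),(335,326)),('slot top',(309,240),(292,262)),('slot bot',(304,348),(300,376))]:
    p,e=tri([ray(d['scene'],190+a[0]/k-.4,120+a[1]/k-.4),ray(d['side'],190+b[0]/k-.4,120+b[1]/k-.4)]);b=bal(p);print(n,b.round(),round(e*1e3,1),np.degrees(np.arctan2(b[1],b[2])).round())
# gauge plate plane x'=-4 sampled brightness columns: rectify side view of gauge (y -125..-70, z -60..60)
import cv2
for n in d:
    c=d[n];f=192/np.tan(np.radians(c['vertical_fov']/2))
    def pr(y,z,x=-3):
        q=np.r_[A+(x+45)/1e3*ex+y/1e3*ey,(131+z)/1e3];v=np.array(c['rotation']).T@(q-c['eye']);return v[:2]/v[2]*f+[c['cx'],c['cy']]
    src=np.float32([pr(-75,60),pr(-125,60),pr(-125,-60),pr(-75,-60)])
    M=cv2.getPerspectiveTransform(src,np.float32([[0,0],[25,0],[25,60],[0,60]]))
    g=cv2.cvtColor(cv2.warpPerspective(c['frame'],M,(25,60)),cv2.COLOR_BGR2GRAY);print(n)
    for i in range(0,60,2):print(60-2*i,' '.join('%3d'%x for x in g[i]))
E
```

```text
knob [-24.  20.  31.] 0.5 33.0
UL [-44.  23.  50.] 0.5 25.0
L [-47.  49. -22.] 0.7 114.0
R [-45. -49.  23.] 0.7 -65.0
clip [  -2. -109.    7.] 1.5 -87.0
slot top [ -5. -80.  44.] 1.8 -61.0
slot bot [ 10. -77. -55.] 2.9 -125.0
scene
60 181 182 181 180 180 180 181 182 182 180 179 179 180 181 179 177 177 178 178 178 169 154 133 113 115
56 162 169 176 173 167 168 171 176 177 173 164 163 172 176 172 165 160 163 167 169 160 142 120 103 125
52 189 211 215 200 177 193 213 222 219 196 181 199 218 220 202 175 171 192 208 208 186 156 125  99 125
48 166 163 153 152 158 165 161 160 157 156 162 165 161 157 152 153 156 156 155 155 151 140 117 102 127
44 130 138 136 125 130 136 143 145 147 148 145 145 145 143 143 144 145 144 145 145 141 132 109  99 125
40 142 141 118  77  92 121 139 139 136 138 139 139 141 143 144 143 145 145 144 145 144 132 109 105 126
36 144 142 120  79  87 114 130 128 126 123 119 120 134 143 144 145 144 144 145 147 145 132 110 105 124
32 145 144 120  84  89 118 140 143 138 136 135 139 143 144 144 143 144 144 145 145 145 133 111 105 123
28 146 146 121  83  82 115 140 139 130 126 1
[... 4634 characters left out ...]
 115 118 117 114 113 121 130 138 147 147 148 149 151 152 153 152 146 124 109
-36 105  97  82  77  80  84  86  95  99 103 115 131 141 145 148 149 149 150 151 153 154 153 145 126 103
-40  99 103 107 109 115 121 120 126 131 131 140 145 147 147 147 147 146 147 149 149 150 149 138 116  87
-44  99 107 110 116 121 119 123 125 122 123 124 123 124 121 123 123 120 122 122 122 120 118 106  89  71
-48  77  79  80  81  81  79  81  81  80  83  81  80  80  78  80  78  77  78  77  78  78  76  74  69  63
-52  65  63  62  64  65  66  67  66  62  63  63  65  66  66  65  65  64  63  65  65  67  66  64  64  64
-56  65  62  63  62  62  61  63  64  63  64  65  63  62  63  64  63  64  64  64  62  62  63  63  65  66
```

Checked against the rectified gauge: the pointer is about 43 mm below the clip, so roughly 310° of winding. First stroke: move into the plane of the arms, then push the upper-left arm over.

step_arm --targets "-1 0 0 0;-0.6 0 0.3 0;0 0.85 0 0;0 0.85 0 0;0 0.77 -0.13 0;0 0.77 -0.13 0;0 0.77 -0.13 0;0 0.77 0.13 0;0 0.77 0.13 0;0 0.77 0.13 0;0 0 0 0"

```text
time_s: 5.1
tcp_pos: [0.4601, 0.0434, 0.1434]
ee_rot: [[0.962, 0.274, -0.002], [0.274, -0.962, -0.001], [-0.002, 0.001, -1.0]]
wrist_force: [0.9, 0.1, 0.0]
gripper_width: 0.007
gripper_force: 0.0
```

```bash
cat >> h.py <<'E'
def balls():
    """ball blobs (dark, round) in both views matched to the model circle -> angles left of upright"""
    import cv2
    from station import cams
    out={}
    for n in('scene','side'):
        c=cams.capture(n);f=192/np.tan(np.radians(c['vertical_fov']/2))
        def pr(x,y,z):
            q=np.r_[A+(x+45)/1e3*ex+y/1e3*ey,(131+z)/1e3];v=np.array(c['rotation']).T@(q-c['eye']);return v[:2]/v[2]*f+[c['cx'],c['cy']]
        # plane of the arms -> 1 px per mm
        s=[(90,90),(-90,90),(-90,-90),(90,-90)]
        warp=lambda x,im:cv2.warpPerspective(im,cv2.getPerspectiveTransform(np.float32([pr(x,*p) for p in s]),np.float32([[90-p[0],90-p[1]] for p in s])),(180,180))
        g=cv2.cvtColor(warp(-45,c['frame']),cv2.COLOR_BGR2GRAY)
        m=((g<60)*255).astype(np.uint8)
        k,_,S,C=cv2.connectedComponentsWithStats(m)
        r=[(np.degrees(np.arctan2(90-C[i][0],90-C[i][1])).round(),round(np.hypot(*(C[i]-90))),S[i][4]) for i in range(1,k) if 120<S[i][4]<700 and 40<np.hypot(*(C[i]-90))<70]
        print(n,[tuple(map(int,q)) for q in r])
        # gauge: pointer & clip rows on plane x'=-3, 2 px/mm
        s2=[(-75,60),(-125,60),(-125,-60),(-75,-60)]
        M=cv2.getPerspectiveTransform(np.float32([pr(-3,*p) for p in s2]),np.float32([[2*(-75-p[0]),2*(60-p[1])] for p in s2]))
        g=cv2.GaussianBlur(cv2.cvtColor(cv2.warpPerspective(c['frame'],M,(100,240)),cv2.COLOR_BGR2GRAY),(3,3),0)
        prof=g[:,26:34].mean(1).astype(float)  # y' -88..-92
        i=np.argmin(prof[30:200])+30;print('  pointer z',60-i/2,'dark',prof[i].round());out[n]=g
        cv2.imwrite(f'pics/arm_{n}.png',warp(-45,c['frame']));cv2.imwrite(f'pics/g_{n}.png',g)
    return out
E
python3 -c "
from h import *
st();balls()"
```

```text
5.1 bal(z rel axis) [-47.7  -6.1  12.4] yaw 15.9 F [0.9 0.1 0. ] w 0.01
scene [(63, 55, 275)]
  pointer z -31.0 dark 81.0
side [(62, 56, 268), (153, 58, 193)]
  pointer z -29.0 dark 94.0
```

step_arm --targets "0 0.57 0.43 0;0 0.57 0.43 0;0 0.57 0.43 0;0 0 0 0;0 0 0 0"

```text
time_s: 5.62
tcp_pos: [0.4647, 0.0279, 0.1307]
ee_rot: [[0.961, 0.275, -0.001], [0.275, -0.961, -0.001], [-0.002, 0.001, -1.0]]
wrist_force: [-0.4, 0.0, -0.2]
gripper_width: 0.002
gripper_force: 0.1
```

```bash
python3 -c "
from h import *
st();balls()"
```

```text
5.62 bal(z rel axis) [-47.5 -22.2  -0.3] yaw 16.0 F [-0.4  0.  -0.2] w 0.0
scene [(41, 54, 305), (132, 59, 227)]
  pointer z 45.0 dark 74.0
side [(39, 56, 309), (130, 60, 146)]
  pointer z -25.5 dark 104.0
```

step_arm --targets "0 0.25 0 0;0 0 0 0;0 -0.7 0 0;0 0 -1.8 0;0 0 -1.8 0;0 -2.9 0 0;0 -2.9 0 0;0 -2.9 0 0;0 0 0 0;0 0 1.7 0;0 0 1.7 0;0 0 0 0"

```text
time_s: 6.72
tcp_pos: [0.4374, 0.1154, 0.1307]
ee_rot: [[0.961, 0.276, -0.006], [0.276, -0.961, -0.003], [-0.007, 0.002, -1.0]]
wrist_force: [-0.2, -0.7, -0.5]
gripper_width: 0.001
gripper_force: 0.0
```

```bash
python3 -c "
from h import *
st();balls()"
```

```text
6.72 bal(z rel axis) [-49.7  69.4  -0.3] yaw 16.0 F [-0.2 -0.7 -0.5] w 0.0
scene [(44, 55, 304), (-48, 53, 291), (135, 59, 225)]
  pointer z -27.5 dark 90.0
side [(42, 56, 294), (-46, 55, 323), (133, 60, 148)]
  pointer z -26.5 dark 102.0
```

step_arm --targets "0.2 1.2 -0.2 0;0 0.8 -0.55 0;0 0.8 -0.55 0;0 0.77 -0.13 0;0 0.77 -0.13 0;0 0.77 -0.13 0;0 0.77 0.13 0;0 0.77 0.13 0;0 0.77 0.13 0;0 0.6 0.43 0;0 0.6 0.43 0;0 0.6 0.43 0"

```text
time_s: 7.82
tcp_pos: [0.4679, 0.0283, 0.1336]
ee_rot: [[0.961, 0.276, 0.002], [0.276, -0.961, 0.001], [0.002, -0.0, -1.0]]
wrist_force: [0.2, 4.3, 2.9]
gripper_width: 0.007
gripper_force: 2.2
```

step_arm --targets "0 0.25 0 0;0 0 0 0;0 0 0 0"

```text
time_s: 8.07
tcp_pos: [0.4676, 0.0262, 0.1322]
ee_rot: [[0.962, 0.275, -0.001], [0.275, -0.962, 0.001], [-0.001, -0.001, -1.0]]
wrist_force: [0.5, 5.6, -1.0]
gripper_width: 0.006
gripper_force: 1.9
```

```bash
python3 -c "
from h import *
st();balls()"
```

```text
8.07 bal(z rel axis) [-45.2 -24.7   1.2] yaw 15.9 F [ 0.5  5.6 -1. ] w 0.01
scene [(39, 54, 307), (130, 59, 237)]
  pointer z 45.0 dark 46.0
side [(36, 56, 315), (127, 60, 153)]
  pointer z -12.0 dark 97.0
```

step_arm --targets "0 -0.7 0 0;0 0 -1.8 0;0 0 -1.8 0;0 -2.9 0 0;0 -2.9 0 0;0 -2.9 0 0;0 0 0 0;0 0 1.7 0;0 0 1.7 0;0 0 0 0"

```text
time_s: 9.0
tcp_pos: [0.4386, 0.1144, 0.1321]
ee_rot: [[0.961, 0.275, -0.008], [0.275, -0.961, -0.005], [-0.009, 0.003, -1.0]]
wrist_force: [-0.3, 0.3, -0.2]
gripper_width: 0.006
gripper_force: 0.0
```

```bash
python3 -c "
from h import *
st();balls()"
```

```text
9.0 bal(z rel axis) [-48.8  68.1   1.1] yaw 16.0 F [-0.3  0.3 -0.2] w 0.01
scene [(45, 55, 309), (-47, 53, 302), (135, 60, 231)]
  pointer z -17.5 dark 88.0
side [(43, 56, 301), (-46, 55, 323), (134, 59, 152)]
  pointer z -14.5 dark 106.0
```

step_arm --targets "0.1 1.1 -0.1 0;0 0.8 -0.55 0;0 0.8 -0.55 0;0 0.77 -0.13 0;0 0.77 -0.13 0;0 0.77 -0.13 0;0 0.77 0.13 0;0 0.77 0.13 0;0 0.77 0.13 0;0 0.6 0.43 0;0 0.6 0.43 0;0 0.6 0.43 0"

```text
time_s: 10.1
tcp_pos: [0.4709, 0.0297, 0.1375]
ee_rot: [[0.961, 0.276, 0.007], [0.276, -0.961, 0.002], [0.008, -0.0, -1.0]]
wrist_force: [-0.8, 4.3, 6.0]
gripper_width: 0.007
gripper_force: 2.9
```

step_arm --targets "0 0.25 0.1 0;0 0 0 0;0 0 0 0"

```text
time_s: 10.35
tcp_pos: [0.4704, 0.0271, 0.135]
ee_rot: [[0.961, 0.276, 0.004], [0.276, -0.961, 0.001], [0.004, 0.0, -1.0]]
wrist_force: [1.1, 2.8, 3.5]
gripper_width: 0.004
gripper_force: 2.0
```

```bash
python3 -c "
from h import *
st();balls()"
```

```text
10.35 bal(z rel axis) [-42.3 -24.6   4. ] yaw 16.0 F [1.1 2.8 3.5] w 0.0
scene [(40, 55, 312), (131, 59, 228)]
  pointer z 45.0 dark 90.0
side [(38, 56, 307), (129, 60, 151)]
  pointer z -1.5 dark 109.0
```

step_arm --targets "0 0.1 0.1 0;0 0 0 0;-0.2 -0.8 0 0;0 0 -1.9 0;0 0 -1.9 0;0 -2.9 0 0;0 -2.9 0 0;0 -2.9 0 0;0 0 0 0"

```text
time_s: 11.2
tcp_pos: [0.4381, 0.1181, 0.1692]
ee_rot: [[0.96, 0.279, -0.004], [0.279, -0.96, -0.002], [-0.005, 0.001, -1.0]]
wrist_force: [-1.1, 0.4, -0.1]
gripper_width: 0.006
gripper_force: 0.0
```

```bash
python3 - <<'E'
from h import *
import cv2
st();o=balls()
cv2.imwrite('pics/g3.png',np.hstack([cv2.resize(o[n],(250,600),interpolation=cv2.INTER_CUBIC) for n in o]))
E
```

```text
11.2 bal(z rel axis) [-48.3  71.8  38.2] yaw 16.2 F [-1.1  0.4 -0.1] w 0.01
scene [(45, 55, 305), (-46, 53, 287), (136, 60, 222)]
  pointer z -4.5 dark 97.0
side [(44, 56, 296), (-45, 55, 326), (134, 60, 155)]
  pointer z -1.5 dark 111.0
```

View pics/g3.png

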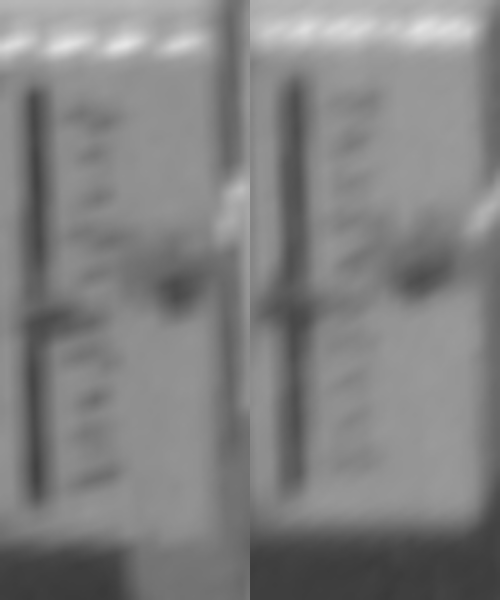

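Rectified gauge at 5 px/mm: the pointer is at rows 322 (scene) and 308 (side), and the clip's dark front at rows about 245–310 and 225–300, so it is roughly 10 mm above the pointer. I'll take a finer averaged look.

```bash
python3 - <<'E'
from station import cams
import cv2,numpy as np
o=[]
for n,(y,x) in(('scene',(174,266)),('side',(182,262))):
    f=np.mean([cams.capture(n)['frame'].astype(float) for _ in range(5)],0)
    np.save(n+'_avg.npy',f)
    g=f[y:y+50,x:x+34];g=np.clip((g-40)*1.3,0,255).astype(np.uint8)
    o.append(cv2.resize(g,(400,588),interpolation=cv2.INTER_LANCZOS4))
cv2.imwrite('pics/g4.png',np.hstack(o))
E
```

```text
(no output)
```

View pics/g4.png

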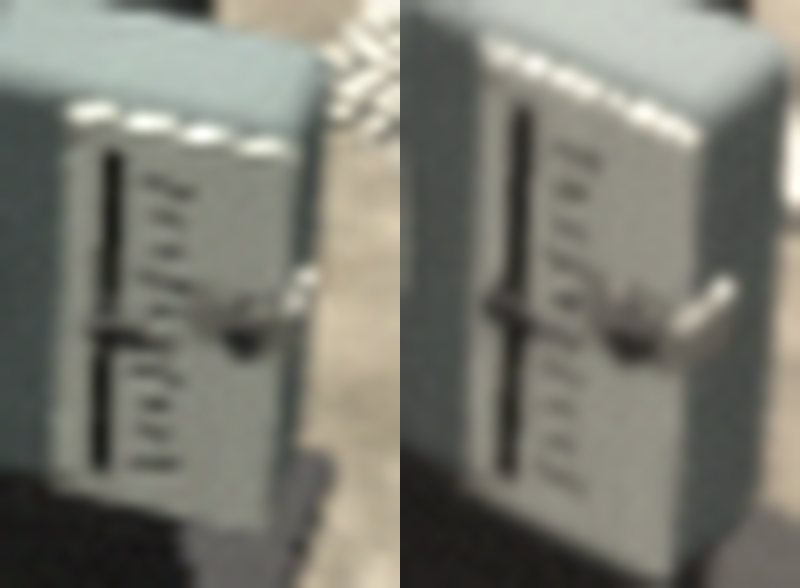

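The averaged view shows the clip's top face and side leaf, at side (675–735, 325–285). Their middle is about 8.5 mm above the pointer line, which is two teeth (8.4 mm). The last stroke goes from 45° left to just past 15° right.

step_arm --targets "0 0 1.9 0;0 0 1.8 0;0.1 1.4 0 0;0 0.8 -0.55 0;0 0.8 -0.55 0;0 0.77 -0.13 0;0 0.77 -0.13 0;0 0.77 -0.13 0;0 0.7 0.1 0;0 0.7 0.1 0;0 0.6 0.1 0;0 0 0 0"

```text
time_s: 12.8
tcp_pos: [0.4639, 0.0474, 0.1466]
ee_rot: [[0.961, 0.275, 0.005], [0.275, -0.961, 0.003], [0.005, -0.001, -1.0]]
wrist_force: [0.5, 3.7, 2.2]
gripper_width: 0.002
gripper_force: 1.8
```

```bash
python3 -c "
from h import *
st();balls()"
```

```text
12.8 bal(z rel axis) [-42.9  -3.3  15.6] yaw 16.0 F [0.5 3.7 2.2] w 0.0
scene [(68, 55, 268)]
  pointer z 5.0 dark 100.0
side [(65, 56, 257), (156, 58, 210)]
  pointer z 8.0 dark 112.0
```

step_arm --targets "-0.2 -0.7 0 0;-0.2 -0.7 0 0;0 -0.3 0 0;0 0 -2 0;0 0 -2 0;0 0 -2 0;0 -3 -1 0;0 -3 -1 0;0 -3 0 0;0 0 0 0;0 0 0 0"

```text
time_s: 13.82
tcp_pos: [0.4274, 0.1489, 0.2248]
ee_rot: [[0.96, 0.278, -0.002], [0.278, -0.96, -0.001], [-0.002, 0.001, -1.0]]
wrist_force: [-0.0, 0.6, -0.6]
gripper_width: 0.005
gripper_force: 0.0
```

```bash
python3 - <<'E'
from h import *
st();o=balls()
for n in o:
    g=o[n];print(n)
    for i in range(80,130,3):print(60-i/2,g[i,24:90:3])
E
```

```text
13.82 bal(z rel axis) [-50.  104.3  93.8] yaw 16.2 F [-0.   0.6 -0.6] w 0.01
scene [(-15, 53, 287), (76, 56, 259)]
  pointer z 4.0 dark 97.0
side [(-13, 53, 385), (74, 57, 239), (166, 57, 266)]
  pointer z 6.5 dark 109.0
scene
20.0 [136 138 134 126 119 118 128 136 142 143 143 144 143 142 144 144 142 143
 144 143 140 143]
18.5 [135 136 134 129 128 131 137 141 143 143 142 142 142 143 144 143 141 141
 142 140 141 148]
17.0 [134 136 135 134 135 136 138 139 140 140 141 141 141 141 141 140 138 138
 138 137 142 153]
15.5 [132 134 131 129 129 129 132 135 134 134 135 136 137 138 138 136 134 133
 134 133 140 158]
14.0 [129 128 122 121 122 122 124 123 123 124 128 130 133 133 131 127 126 128
 129 130 138 155]
12.5 [126 125 121 122 121 119 115 111 114 119 123 127 128 127 122 117 121 125
 129 130 136 149]
11.0 [128 130 127 126 123 120 119 118 120 120 119 122 123 120 116 114 119 125
 128 128 129 135]
9.5 [129 132 130 129 130 132 131 128 125 120 117 117 115 112 110 110 116 118
 120 118 118 119]
8.0 [118 124 128 131 135 137 134 128 122 117 114 112 109 107 107 106 108 109
 109 109 111 112]
6.5 [106 11
[... 1681 characters left out ...]
86  85  86  87
  93 104 113 116]
5.0 [ 92 107 116 123 126 127 128 131 130 124 116 103  93  84  81  77  80  88
  97 109 118 121]
3.5 [ 98 120 130 134 132 132 132 130 128 124 117 106  97  84  81  81  86  95
 109 120 127 128]
2.0 [110 130 137 140 137 133 127 126 126 126 124 114 104  95  91  91 102 114
 125 132 135 136]
0.5 [114 136 142 140 132 126 123 126 128 130 131 125 118 110 110 114 125 133
 137 141 143 141]
-1.0 [117 138 139 136 129 127 127 129 133 137 139 136 130 127 129 132 137 143
 145 146 147 144]
-2.5 [116 137 138 138 134 131 131 135 140 144 145 141 140 139 139 142 146 147
 147 149 150 145]
-4.0 [115 136 140 142 137 136 137 140 143 146 148 145 144 145 146 147 148 148
 149 150 151 146]
```

```bash
python3 -c "
from station import r
print(r.finish_job())"
```

```text
the job is handed in; nothing more can be done
None
```

I threw the pawl over and wound the spring in four strokes, then handed the job in at about 14 s. The pawl is holding, and the pointer read within the clip's height, 0 to about 4 mm below its middle. The hand-in returned no verdict.

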